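# Load the bearing magazine that the flag calls for

### The job

The yellow call flag leans towards the one of the two leaning spring magazines that needs a bearing: take the black-sealed bearing from its pedestal, set it square into that magazine's mouth and press it down against the spring until the catch snaps over it and holds it there by itself, then let go. How deep the catch is set is not known, so feel for it, and do not force the bearing against the stop below it. Leave the other magazine, the flag and everything else on the bench alone.

Things in the scene. Friction and masses are not known exactly. Their poses are not given: they have to be found in the camera images.
- bearing_center (a point): the bearing to load: silver ball bearing with black seals, a flat disc 47 mm across and 14 mm thick with a 17 mm black bore (closed inside), 110 g give or take; lies flat on the pedestal. Point at its centre, z along its axis
- pedestal: aluminium pedestal fixed to the table, 30 mm tall, 40 mm across its upper part (a 60 mm foot in its lowest 12 mm), narrower than the bearing that lies on it; origin at the centre of its underside
- flag (a joint): lean of the call flag in rad: about +0.75 when it rests leaning to its left (+y, calls for the left magazine), about -0.75 leaning to its right (-y, calls for the right magazine); it may still be falling over in the first second
- flag_disc (a point): centre of the flag's yellow disc, 40 mm across, on a steel arm 65 mm long hinged 32 mm above the table on a small dark stand between and behind the magazines
- left_mag: left (+y) spring magazine, fixed, place and yaw vary: blue foot 120 x 100 x 10 mm, origin at its underside's centre; its column leans 25 deg from vertical to the foot's -x (axis -0.423, 0, 0.906 in the foot's frame), roughly towards the robot. A black holder on it carries two orange catch leaves and stop ledges, see the column. More than 90 N on the magazine, all contacts summed, is forcing it
- left_mag_column: left column, origin on its axis 67 mm below the mouth point: open cage of 4 steel rods 8 mm thick around a 50 mm passage, in pairs at the column's +x and -x; its +y and -y sides are open for fingers, 39 mm wide. Between the rods at +x and -x the leaves slant in and down: they spring aside for a bearing pushed down and snap back over its upper face
- left_mag_mouth (a point): left mouth point: on the column axis, level with the tops of the straight rods (flared ends reach 11 mm above). z points up and out along the leaning column, y is level, towards an open finger side. The empty platen's top is 10 mm below this point, so a bearing resting on it stands 4 mm proud. A caught one has its upper face 10 to 30 mm below: catch depth varies, not given
- left_mag_platen (a joint): travel (m) of the left green spring platen (24 mm along column x, 34 along y) down the column: 0 up (empty or bearing just resting), 0.014 to 0.034 with a caught bearing. Spring 4 N at 0, 2.2 N more per 10 mm; the leaves add up to 6 N. Steel ledges stop the bearing 3 mm below its catch depth: there resistance jumps from 9-16 N; let go then and it stays caught
- right_mag: right (-y) spring magazine, fixed, place and yaw vary: blue foot 120 x 100 x 10 mm, origin at its underside's centre; its column leans 25 deg from vertical to the foot's -x (axis -0.423, 0, 0.906 in the foot's frame), roughly towards the robot. A black holder on it carries two orange catch leaves and stop ledges, see the column. More than 90 N on the magazine, all contacts summed, is forcing it
- right_mag_column: right column, origin on its axis 67 mm below the mouth point: open cage of 4 steel rods 8 mm thick around a 50 mm passage, in pairs at the column's +x and -x; its +y and -y sides are open for fingers, 39 mm wide. Between the rods at +x and -x the leaves slant in and down: they spring aside for a bearing pushed down and snap back over its upper face
- right_mag_mouth (a point): right mouth point: on the column axis, level with the tops of the straight rods (flared ends reach 11 mm above). z points up and out along the leaning column, y is level, towards an open finger side. The empty platen's top is 10 mm below this point, so a bearing resting on it stands 4 mm proud. A caught one has its upper face 10 to 30 mm below: catch depth varies, not given
- right_mag_platen (a joint): travel (m) of the right green spring platen (24 mm along column x, 34 along y) down the column: 0 up (empty or bearing just resting), 0.014 to 0.034 with a caught bearing. Spring 4 N at 0, 2.2 N more per 10 mm; the leaves add up to 6 N. Steel ledges stop the bearing 3 mm below its catch depth: there resistance jumps from 9-16 N; let go then and it stays caught
- big_bearing_center (a point): bystander: larger ball bearing with orange seals lying flat, 62 mm across, 16 mm thick; point at its centre
- oil_bottle: bystander: small clear oil bottle with a red cap, standing, 44 mm across, 100 mm tall; origin at the centre of its underside
- caliper: bystander: steel and black slide caliper lying flat, about 150 x 55 x 9 mm; origin at the middle of its beam's underside, x along the beam
- marker: bystander: blue marker pen with a white cap, lying flat, about 118 mm long, 16 mm thick; origin at its underside, 50 mm from the blue end, x along it towards the cap
- brush: bystander: hand brush lying along its own x axis; origin on its underside
- gauge_plug_center (a point): bystander: brass plug gauge standing upright, 28 mm across, 50 mm tall; point at its centre
- flag_stand: the flag's fixed stand, 70 x 50 mm foot, 40 mm tall (the upright flag would reach 117 mm, leaning about 100 mm); origin at the centre of its underside; its y axis points to its left

How it is judged (in metres and radians):
At the end, for the whole second after the job is handed in: Bearing caught and at rest in the magazine the flag leans to: centre 13 to 45 mm below the mouth point along the column, within 5 mm of its axis, square within 0.12 rad; the other platen up (under 4 mm travel); flag still leaning the same way, over 0.3 rad (((value of joint flag above 0.3 rad and z of bearing_center in the frame of left_mag_mouth between -0.045 and -0.013 m and x of bearing_center in the frame of left_mag_mouth between -0.005 and 0.005 m and y of bearing_center in the frame of left_mag_mouth between -0.005 and 0.005 m and angle between the z axis of left_mag_mouth and the z axis of bearing_center, either way round below 0.12 rad and value of joint right_mag_platen below 0.004 m) or (value of joint flag below -0.3 rad and z of bearing_center in the frame of right_mag_mouth between -0.045 and -0.013 m and x of bearing_center in the frame of right_mag_mouth between -0.005 and 0.005 m and y of bearing_center in the frame of right_mag_mouth between -0.005 and 0.005 m and angle between the z axis of right_mag_mouth and the z axis of bearing_center, either way round below 0.12 rad and value of joint left_mag_platen below 0.004 m)) and linear speed of bearing below 0.02 m/s); the robot touches nothing.
It fails at once if the magazine or its stop is forced (more than 90 N) (contact force between anything else and left_mag above 90 N or contact force between anything else and right_mag above 90 N).
It fails at once if the magazine that was not called for is pressed (platen more than 8 mm down) ((value of joint flag above 0.3 rad and value of joint right_mag_platen above 0.008 m) or (value of joint flag below -0.3 rad and value of joint left_mag_platen above 0.008 m)).
It fails at once if the call flag is touched (more than 1 N) (contact force between anything else and flag_stand above 1 N).
It fails at once if a bystander is moved more than 30 mm (distance of any of big_bearing_center, oil_bottle, caliper, marker, brush, gauge_plug_center from where it was at the start of the episode above 0.03 m).
It also fails if it takes over 43 s, if anything falls off the work surface, if the arm or the gripper's body presses on something with over 40 N, if the wrist force passes 120 N, or if a joint passes its speed limit or range.

### The arm

A 6-joint arm with a two-finger parallel gripper is mounted at the origin on the work surface. World frame = base frame: x ahead of the robot, y to its left, z up, the work surface at z = 0. Lengths are in m, angles in degrees, forces in N, time in s.
With the tool pointing down it reaches from about 0.3 to 0.75 m from the base axis. Payload 8.5 kg.
Tool frame: the origin (TCP) lies at the very end of the fingers, on their centre line; the grasp point (between the pads) lies 19 mm behind it (ctrl.pinch_z is the distance from the TCP to the grasp point, in m); x points along the fingers, z is the direction in which the jaws open and shut, and the axes are right-handed (so a half turn about x gives the same grasp; the last joint's range is limited). The gripper opens to 85 mm and grips with 20 to 120 N. Pads are 22 mm wide; open, the fingers measure 114 mm over their backs; the gripper's body (76 mm by 85 mm) begins 54 mm behind the grasp point. The pads swing forward as they close: fully open they stand 13 mm farther back than shut.
Start: joints at [-77.768, 21.807, 74.336, -0, 83.858, -12.336], TCP at [0.229, -0.5, 0.21] pointing down, gripper open.
Joint ranges: [-178.18, 178.18], [-50.72, 133.34], [12.68, 142.11], [-81.47, 261.47], [9.98, 163.14], [-165.26, 165.26]. Speed limits (degrees/s): [136.94, 136.94, 180, 180, 180, 180].

### API

Orientations are given as [roll, pitch, yaw] about the fixed x, y, z axes, in that order (R = Rz(yaw) Ry(pitch) Rx(roll)).
In Python, from rig import ctrl gives the robot as it stands.
- The arm moves only by the tool send_rows, never from a script. Its argument "increments" is one flat list of numbers, 7 for each row, row after row: the turn, a rotation vector about the tool's x, y, z in degrees, then the shift along the tool's x, y, z in mm, then the closure, from -1 (fully open) to 1 (shut). A call has 1 to 5 rows; each row is the pose to reach, as a shift and turn from the pose commanded when the call began, along the tool's axes at that moment; what a row does not reach only later rows make up. A row lasts 1/8 s, in which the tool goes at most 62.5 mm and 10.7 degrees, less where a joint would pass 70% of its speed; a pose out of reach is approached as far as the arm can. A call with a gripper value outside its range is refused whole. The fingers move at their own pace and stop on an object; the grip force is fixed at half the most. Time passes only in rows, so rows that repeat a pose let the fingers close. It gives the time, the measured TCP pose, the force and the opening at its end, in the units of the state.
- ctrl.read_state(): the state, without advancing time (a new reading comes with each control period).
- ctrl.get_image(name): name is "scene" or "top"; returns the picture (420x560x3 uint8, blue, green, red); there is no depth.
- ctrl.calibration(name): a dict with "intrinsics" (3x3 intrinsics, pixels), "extrinsics" (4x4, takes a point from world to camera coordinates). Camera axes: x right, y up, looking along -z (the intrinsics and any distortion apply to the point x, -y, -z); pixel columns grow to the right and rows downward; lengths in m; the calibration is good to about 2 mm. A picture is of the moment at which its call begins. calibration takes no time and is no camera call.
- ctrl.finish_job(): hands the job in, once; it reports no verdict.
The state is a dict: "time_s": time; "q": joint angles; "joint_vel": joint speeds; "joint_efforts": joint torques, N m; "tcp_pos": TCP position; "orientation": TCP orientation; "force": force on the tool from outside, world axes, zero at the start; "wrist_torque": the same for the moment, N m; "opening": opening from 0.0 (shut) to 1.0 (fully open).
Only numpy, scipy, OpenCV 4.12 (cv2) and the standard library are available. Lean on these libraries where they do the work, as an engineer would, in place of code of your own. Each camera call takes 0.05 s, during which the arm holds its last target. There are 200 camera calls.

## Working session

There is one attempt and no reset: what is moved stays moved. The work goes in short steps, Python scripts to look and compute and a tool call to move; the robot and the scene stay as the last step left them, time stands still between calls to the robot, and variables do not carry over. Pictures are saved under pics/ and viewed, about 8 in all and at most 12, crops included, and the job is handed in when it is done.

Besides the shell and the picture viewer there is one more tool, called as name(argument=value, ...) on one line, values as JSON. send_rows: Moves the arm, as the interface text tells. Its arguments: {"type":"object","properties":{"increments":{"type":"array","items":{"type":"number"}}},"required":["increments"]}

```bash
ls; mkdir -p pics; python3 - <<'E'
from rig import ctrl
import cv2,numpy as np
np.set_printoptions(precision=4,suppress=True)
for n in("scene","top"):
    im=ctrl.get_image(n); cv2.imwrite(f"pics/{n}0.png",im)
    c=ctrl.calibration(n); print(n,c)
print(ctrl.read_state(), ctrl.pinch_z)
E
```

```text
pics
scene {'intrinsics': array([[544.6988,   0.    , 282.1727],
       [  0.    , 544.6988, 209.2864],
       [  0.    ,   0.    ,   1.    ]]), 'extrinsics': array([[ 0.2814,  0.9595,  0.0099, -0.1281],
       [-0.7963,  0.2277,  0.5603,  0.4263],
       [ 0.5354, -0.1656,  0.8282, -1.6634],
       [ 0.    ,  0.    ,  0.    ,  1.    ]])}
top {'intrinsics': array([[394.5551,   0.    , 282.835 ],
       [  0.    , 394.5551, 205.5724],
       [  0.    ,   0.    ,   1.    ]]), 'extrinsics': array([[-0.0144, -0.9995,  0.0267, -0.0313],
       [ 0.9896, -0.0105,  0.1438, -0.5757],
       [-0.1434,  0.0285,  0.9893, -0.9751],
       [ 0.    ,  0.    ,  0.    ,  1.    ]])}
{'time_s': 0.1, 'q': array([-77.7663,  21.8379,  74.378 ,   0.0016,  83.8589, -12.3355]), 'joint_vel': array([ 0.0509, -0.058 , -0.0786, -0.0203,  0.0795, -0.0203]), 'joint_efforts': array([  0.0041, -44.9216, -23.1659,  -0.0002,   0.0037,  -0.    ]), 'tcp_pos': array([ 0.2286, -0.4999,  0.2091]), 'orientation': array([166.4737,  89.9252, 101.0427]), 'force': array([ 0.6198, -0.2408, -0.0906]), 'wrist_torque': array([ 0.0018, -0.031 ,  0.0292]), 'opening': 0.9992696565030303} 0.0187
```

```bash
python3 - <<'E'
import cv2
t=cv2.imread("pics/top0.png");s=cv2.imread("pics/scene0.png")
cv2.imwrite("pics/t2.png",cv2.resize(t,(800,600),interpolation=cv2.INTER_CUBIC))
cv2.imwrite("pics/s2.png",cv2.resize(s,(800,600),interpolation=cv2.INTER_CUBIC))
E
```

```text
(no output)
```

View pics/t2.png

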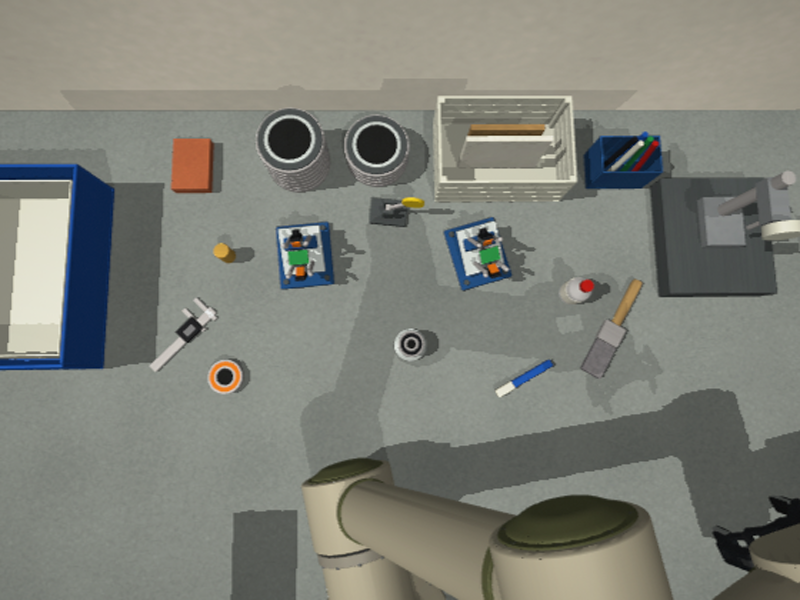

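View pics/s2.png

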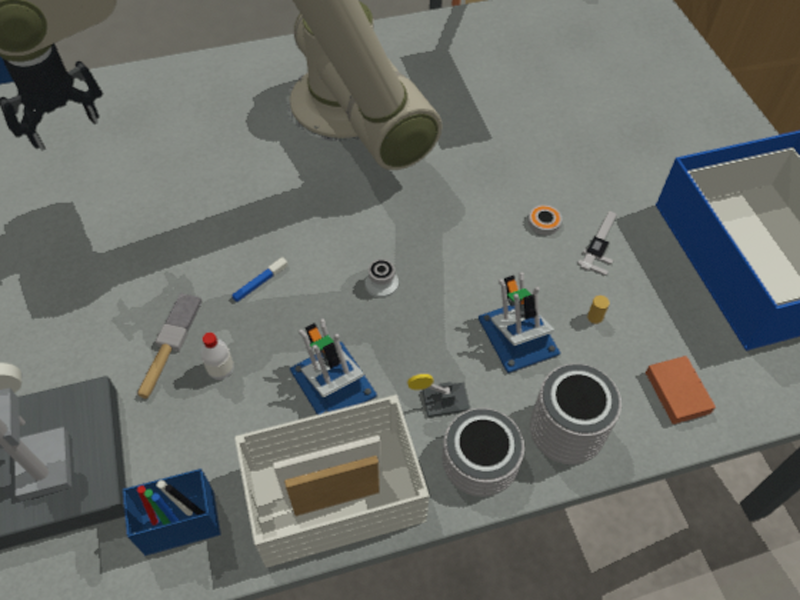

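The flag (top px 412,203; scene 420,381) leans to the right, but may still be falling, so I'll recheck. The bearing is at top (411,344) and scene (381,270). I'll zoom in on the magazines now.

```bash
python3 - <<'E'
from rig import ctrl
import cv2,numpy as np
for i in range(3): t=ctrl.get_image("top")
s=ctrl.get_image("scene")
cv2.imwrite("pics/t1.png",t);cv2.imwrite("pics/s1.png",s)
def crop(im,x0,y0,w,h,k):
    c=cv2.resize(im[y0:y0+h,x0:x0+w],None,fx=k,fy=k,interpolation=cv2.INTER_CUBIC)
    for i in range(0,w,10): cv2.putText(c,str(x0+i),(i*k,8),0,.3,(0,0,255),1); cv2.line(c,(i*k,9),(i*k,13),(0,0,255),1)
    for j in range(0,h,10): cv2.putText(c,str(y0+j),(0,j*k+3),0,.3,(0,0,255),1)
    return c
a=crop(t,250,130,130,75,6); cv2.imwrite("pics/tc1.png",a)
b=crop(s,195,210,65,90,6)
c=crop(s,245,165,65,90,6)
cv2.imwrite("pics/sc1.png",np.hstack([b,c]))
E
```

```text
(no output)
```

View pics/tc1.png

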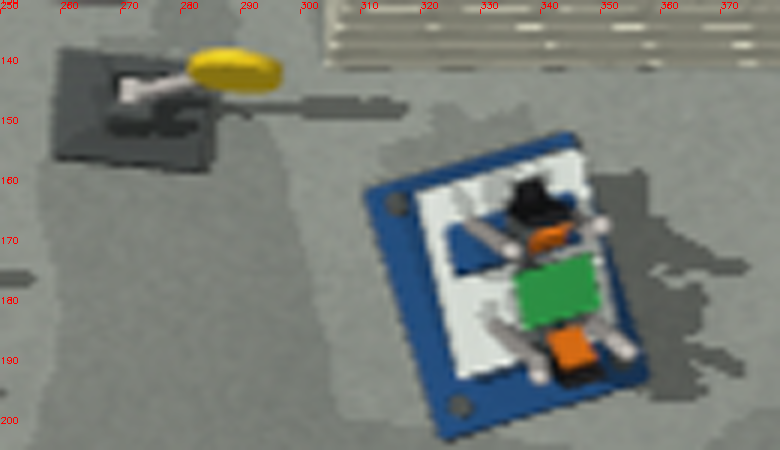

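View pics/sc1.png

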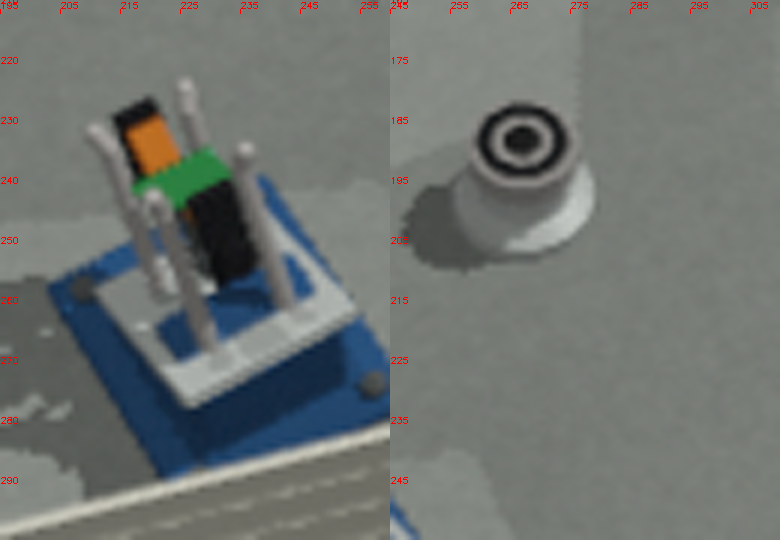

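The crops show the right magazine: foot corners, platen and rod tips are all readable. The flag is down to the right. Next I'll fit poses by least squares over both views.

```bash
cat > h.py <<'E'
import numpy as np,cv2
from rig import ctrl
from scipy.spatial.transform import Rotation as R
from scipy.optimize import least_squares
np.set_printoptions(precision=4,suppress=True)
C={n:ctrl.calibration(n) for n in("top","scene")}
def proj(n,P):
    P=np.atleast_2d(P);E=C[n]["extrinsics"];c=P@E[:3,:3].T+E[:3,3]
    p=np.c_[c[:,0],-c[:,1],-c[:,2]]@C[n]["intrinsics"].T
    return p[:,:2]/p[:,2:]
def onplane(n,uv,z):
    return least_squares(lambda a:(proj(n,[a[0],a[1],z])-uv).ravel(),[.5,0]).x
def frame(yaw):
    # column frame in world: z leans to foot -x
    f=R.from_euler('z',yaw); return f.as_matrix()@R.from_euler('y',-25,degrees=True).as_matrix()
def tool():
    s=ctrl.read_state(); return s["tcp_pos"],R.from_euler('xyz',s["orientation"],degrees=True).as_matrix()
def goal(p,M):
    """turn (rotvec deg) and shift (mm) in tool axes from the measured pose"""
    t,T=tool(); return R.from_matrix(T.T@M).as_rotvec(degrees=True),T.T@(np.array(p)-t)*1000
E
cat > fit.py <<'E'
from h import *
ft=np.array([[365,190],[572,132],[650,380],[445,440]])/6+[250,130]-.4
F=np.array([onplane("top",u,.01) for u in ft]);print("foot",F,"sides",[np.linalg.norm(F[i]-F[i-1]) for i in range(4)],F.mean(0))
d=(F[0]+F[1]-F[2]-F[3]);e=(F[0]+F[3]-F[1]-F[2]);print("yaw",np.degrees(np.arctan2(d[1],d[0])),np.degrees(np.arctan2(-e[0],e[1])))
tipT=np.array([[511,250],[598,225],[622,350],[540,375]])/6+[250,130]-.4   # +x+y,+x-y,-x-y,-x+y
tipS=np.array([[155,200],[100,130],[185,88],[245,148]])/6+[195,210]-.4
# scene: image right ~ +y, down ~ +x
tipS=np.array([[245,148],[155,200],[100,130],[185,88]])/6+[195,210]-.4
plT=np.array([[515,277],[597,255],[602,310],[525,328]])/6+[250,130]-.4
sg=np.array([[1,1],[1,-1],[-1,-1],[-1,1]])
def res(a,full=False):
    M=frame(a[3]);m=a[:3]
    tips=m+np.c_[sg*[a[4],a[5]],np.full(4,.009)]@M.T
    pl=m+np.c_[sg*[.012,.017],np.full(4,-.010)]@M.T
    r=[proj("top",tips)-tipT,proj("scene",tips)-tipS,proj("top",pl)-plT]
    return r if full else np.concatenate([x.ravel() for x in r])
s=least_squares(res,[.75,-.1,.12,.2,.025,.018],loss='soft_l1')
print(s.x,np.degrees(s.x[3]));[print(x) for x in res(s.x,True)]
bt=np.array([411,344])*.7-.2; bs=np.array([521,140])/6+[245-65,165]-.4
s=least_squares(lambda P:np.r_[(proj("top",P)-bt).ravel(),(proj("scene",P)-np.array([(521-390)/6+245,140/6+165])+.4).ravel()],[.5,0,.04])
print("bearing top",s.x,s.fun)
E
python3 fit.py; python3 -c "
from h import *;t,T=tool();print(t,T)"
```

```text
foot [[ 0.7004 -0.116 ]
 [ 0.7268 -0.2109]
 [ 0.6121 -0.2417]
 [ 0.5859 -0.1489]] sides [np.float64(0.11916034468912805), np.float64(0.0985100544994299), np.float64(0.11875723543316619), np.float64(0.09649575653714468)] [ 0.6563 -0.1794]
yaw 15.532898553209765 15.639078701871934
[ 0.6304 -0.1867  0.1042  0.2654  0.027   0.0183] 15.207564998766166
[[0.4717 0.0126]
 [0.4116 0.1752]
 [0.5465 0.2676]
 [0.0247 0.0897]]
[[-0.1142  0.5252]
 [ 0.0159 -0.6432]
 [-0.2138  0.1205]
 [ 0.0659 -0.0245]]
[[-0.5435 -0.3249]
 [-1.1064 -0.301 ]
 [-0.1119 -0.3129]
 [-0.2821  0.3239]]
bearing top [ 0.4849 -0.0495  0.0435] [0.1947 0.0528 0.1981 0.0031]
[ 0.2287 -0.5001  0.2094] [[-0.0001  0.9095  0.4158]
 [ 0.0005  0.4158 -0.9095]
 [-1.      0.0001 -0.0005]]
```

```bash
cat > g.py <<'E'
from h import *
import sys
yaw=np.radians(15.4)
def Mcol(tilt): 
    A=R.from_euler('z',yaw).as_matrix()@R.from_euler('y',-tilt,degrees=True).as_matrix()
    return np.c_[-A[:,2],A[:,0],-A[:,1]]
B=np.array([.4849,-.0495]); m=np.array([.6304,-.1867,.1042])
E
python3 - <<'E'
from g import *
print(*goal([*B,.12],Mcol(0)));print(*goal([*B,.022],Mcol(0)))
E
```

```text
[ 9.168  -0.0264 -0.0039] [  89.5981  420.3886 -303.2428]
[ 9.168  -0.0264 -0.0039] [ 187.598   420.3784 -303.1983]
```

send_rows(increments=[9.2,0,0,20,420.4,-303.2,-1,9.2,0,0,20,420.4,-303.2,-1,9.2,0,0,20,420.4,-303.2,-1,9.2,0,0,20,420.4,-303.2,-1,9.2,0,0,20,420.4,-303.2,-1])

```text
time_s: 0.92
tcp_pos: [0.3837, -0.227, 0.1976]
orientation: [38.5, 90.0, -36.2]
force: [0.6, 0.0, 0.3]
opening: 1.001
```

send_rows(increments=[0,0,0,20,210,-151,-1,0,0,0,20,210,-151,-1,0,0,0,30,210,-151,-1,0,0,0,30,210,-151,-1,0,0,0,30,210,-151,-1])

```text
time_s: 1.55
tcp_pos: [0.5466, -0.0246, 0.1666]
orientation: [-136.6, 89.9, 149.0]
force: [-0.4, -0.7, -0.2]
opening: 0.999
```

```bash
python3 - <<'E'
from g import *
print(tool()[0],ctrl.read_state()["time_s"],*goal([*B,.022],Mcol(0)))
im=ctrl.get_image("scene"); cv2.imwrite("pics/s3.png",im)
t=ctrl.get_image("top")
for n,i in(("top",t),("scene",im)):
    h=cv2.cvtColor(i,cv2.COLOR_BGR2HSV); k=cv2.inRange(h,(24,150,100),(34,255,255)); 
    nn,l,st,c=cv2.connectedComponentsWithStats(k); print(n,[(c[j],st[j,4]) for j in range(1,nn) if st[j,4]>15])
E
```

```text
[ 0.5466 -0.0246  0.1666] 1.55 [ 0.2039 -0.054   0.0513] [144.6093 -65.9621   7.5092]
top [(array([288.6591, 141.2955]), np.int32(88))]
scene [(array([293.9197, 266.7007]), np.int32(137))]
```

The flag is still leaning right after 1.5 s, so the right magazine is the one. Next I'll centre over the bearing and go down.

send_rows(increments=[0,0,0,40,-66,7.5,-1,0,0,0,70,-66,7.5,-1,0,0,0,110,-66,7.5,-1,0,0,0,144,-66,7.5,-1,0,0,0,144,-66,7.5,-1])

```text
time_s: 2.28
tcp_pos: [0.4823, -0.0531, 0.0226]
orientation: [-122.8, 89.8, 162.5]
force: [0.2, 1.5, -0.1]
opening: 1.001
```

```bash
python3 - <<'E'
from g import *
print(tool()[0],ctrl.read_state()["force"],*goal([*B,.022],Mcol(0)))
im=ctrl.get_image("scene"); t=ctrl.get_image("top")
k=6;cv2.imwrite("pics/grasp.png",np.hstack([cv2.resize(im[150:235,230:295],None,fx=k,fy=k,interpolation=2),cv2.resize(t[200:285,255:320],None,fx=k,fy=k,interpolation=2)]))
E
```

```text
[ 0.4823 -0.0531  0.0226] [ 0.2048  1.4771 -0.133 ] [-0.1489 -0.1228  0.19  ] [ 0.643   3.4988 -2.8177]
```

View pics/grasp.png

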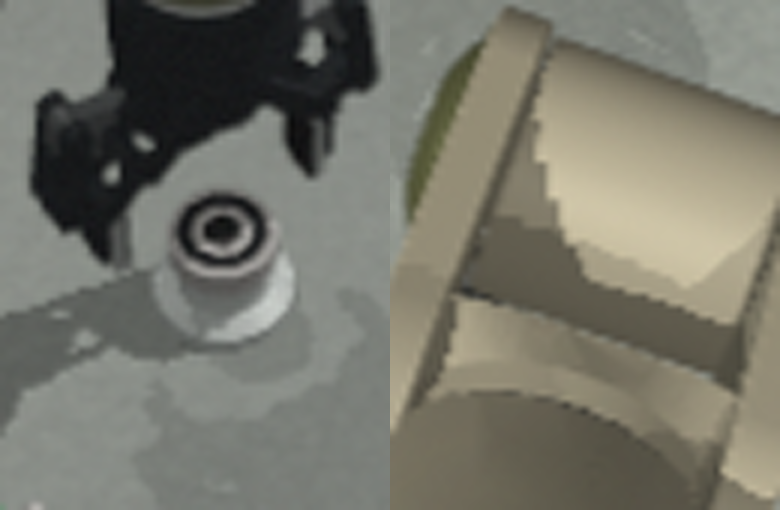

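The bearing lies between the fingertips (crop px ~220,230; tips 110,265 and 315,175). I'll settle and correct the position before closing.

send_rows(increments=[0,0,0,0,0,0,-1])

```text
time_s: 2.5
tcp_pos: [0.4846, -0.0529, 0.0251]
orientation: [53.2, 89.8, -21.5]
force: [0.3, 0.1, -1.0]
opening: 1.001
```

```bash
python3 - <<'E'
from g import *
print(tool()[0],ctrl.read_state()["force"],*goal([*B,.022],Mcol(0)))
E
```

```text
[ 0.4846 -0.0529  0.0251] [ 0.3041  0.0823 -1.0146] [-0.0596  0.0977 -0.1305] [ 3.0849  1.193  -3.1688]
```

send_rows(increments=[0,0,0,3,1.2,-3.2,-1,0,0,0,3,1.2,-3.2,-0.2,0,0,0,3,1.2,-3.2,1,0,0,0,3,1.2,-3.2,1,0,0,0,3,1.2,-3.2,1])

```text
time_s: 3.12
tcp_pos: [0.486, -0.0493, 0.0226]
orientation: [56.6, 89.7, -18.0]
force: [1.6, -4.5, 17.3]
opening: 0.141
```

send_rows(increments=[0,0,0,0,0,0,1,0,0,0,0,0,0,1,0,0,0,0,0,0,1])

```text
time_s: 3.5
tcp_pos: [0.4858, -0.0492, 0.0223]
orientation: [58.9, 89.7, -15.7]
force: [-0.1, 0.8, 17.2]
opening: -0.001
```

```bash
python3 - <<'E'
from g import *
print(tool()[0],ctrl.read_state(),*goal([*B,.022],Mcol(0)))
E
```

```text
[ 0.4858 -0.0492  0.0223] {'time_s': 3.5, 'q': array([-19.7171,  29.0574,  99.1936,   0.0238,  51.4831,  54.9011]), 'joint_vel': array([ 0.0161, -0.0943, -0.0092, -0.0817, -0.0649, -0.0056]), 'joint_efforts': array([ -0.6959, -35.0734, -11.4557,  -0.2517,  -0.2273,   0.0011]), 'tcp_pos': array([ 0.4858, -0.0492,  0.0223]), 'orientation': array([ 58.913 ,  89.7334, -15.72  ]), 'force': array([-0.0868,  0.7861, 17.1646]), 'wrist_torque': array([0.255 , 0.0761, 0.0193]), 'opening': -0.0009513278122977269} [-0.033   0.1377 -0.2283] [ 0.3275 -0.9195  0.0808]
```

```bash
python3 - <<'E'
from g import *
im=ctrl.get_image("scene")
cv2.imwrite("pics/g2.png",cv2.resize(im[110:260,170:370],None,fx=4,fy=4,interpolation=2))
for n in ("scene",): print(proj(n,tool()[0]),proj(n,[.229,-.5,.21]), proj(n,[*B,.044]))
E
```

```text
[[266.9673 193.1583]] [[ 52.5344 104.192 ]] [[266.6486 187.8242]]
```

View pics/g2.png

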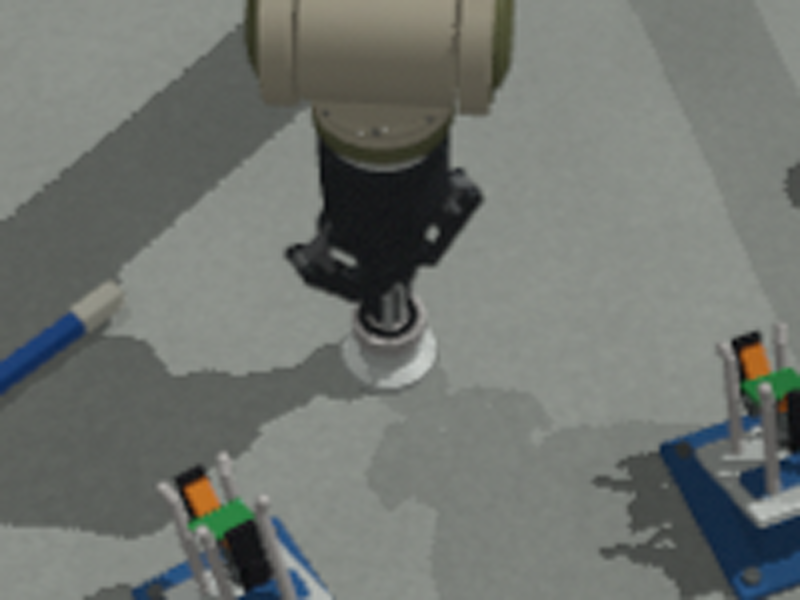

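Fingers shut on top of the bearing (crop px ~390,310) instead of around it. I'll check the true fingertip height against the earlier open-finger picture, and whether the bearing moved.

```bash
python3 - <<'E'
from g import *
A=Mcol(0); t0=np.array([.4823,-.0531,.0226])
for w in(.0425,.05):
  for z in(.022,.035,.045,.055): print(w,z,[((proj("scene",[t0[0]+s*w*A[0,2],t0[1]+s*w*A[1,2],z])[0]-[230,150])*6).round() for s in(1,-1)])
print("shut tips crop", [(z,((proj("scene",[.4858,-.0492,z])[0]-[170,110])*4).round()) for z in(.02,.044,.05,.06)])
E
```

```text
0.0425 0.022 [array([123., 298.]), array([297., 213.])]
0.0425 0.035 [array([122., 280.]), array([297., 195.])]
0.0425 0.045 [array([121., 266.]), array([297., 180.])]
0.0425 0.055 [array([120., 252.]), array([297., 166.])]
0.05 0.022 [array([108., 306.]), array([312., 206.])]
0.05 0.035 [array([106., 288.]), array([312., 187.])]
0.05 0.045 [array([105., 273.]), array([312., 173.])]
0.05 0.055 [array([104., 259.]), array([312., 158.])]
shut tips crop [(0.02, array([388., 335.])), (0.044, array([387., 312.])), (0.05, array([387., 307.])), (0.06, array([387., 297.]))]
```

send_rows(increments=[0,0,0,-20,0,0,1,0,0,0,-40,0,0,1,0,0,0,-80,0,0,1,0,0,0,-80,0,0,1,0,0,0,-80,0,0,1])

```text
time_s: 4.18
tcp_pos: [0.4838, -0.0487, 0.1]
orientation: [-126.2, 89.9, 159.2]
force: [-0.1, -0.8, 0.7]
opening: -0.001
```

```bash
python3 - <<'E'
from g import *
t,T=tool();s=ctrl.read_state();print(t,s["force"],s["time_s"],s["opening"])
im=ctrl.get_image("scene")
k=6;c=cv2.resize(im[120:220,220:320],None,fx=k,fy=k,interpolation=2)
for p in (t,t-T[:,0]*.019): 
    u=(proj("scene",p)[0]-[220,120])*k; cv2.circle(c,tuple(int(a) for a in u),4,(0,0,255),1)
u=(proj("scene",[*B,.044])[0]-[220,120])*k; cv2.circle(c,tuple(int(a) for a in u),4,(0,255,0),1)
cv2.imwrite("pics/g3.png",c)
E
```

```text
[ 0.4838 -0.0487  0.1   ] [-0.1346 -0.7551  0.6963] 4.175 -0.0008964282720473749
```

View pics/g3.png

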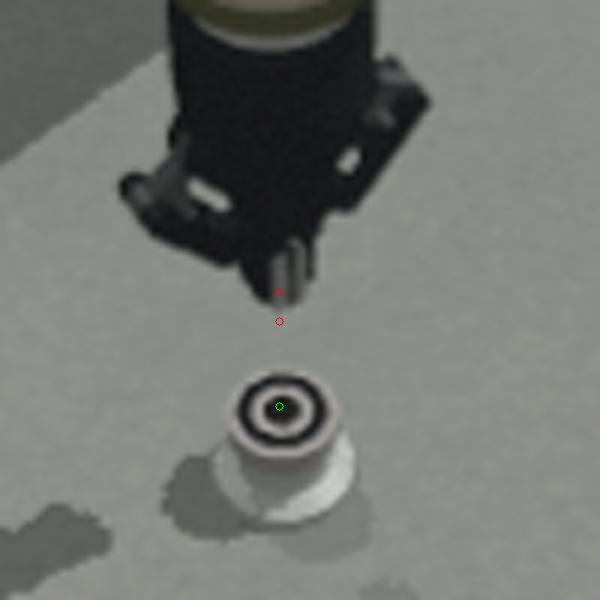

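The bearing hasn't moved (green mark sits on its bore). The real shut tips are about 12 mm short of the reported TCP, and about 24 mm short when open, so the fingers must go ~16 mm lower. I'll open, re-centre and go down, watching the force.

```bash
python3 - <<'E'
from g import *
print(*goal([*B,.006],Mcol(0)))
E
```

```text
[-0.0307 -0.0586  0.0868] [93.6811  1.1481  1.2505]
```

send_rows(increments=[0,0,0,0,0,0,-1,0,0,0,0,0,0,-1,0,0,0,0,0,0,-1,0,0,0,0,0,0,-1,0,0,0,0,0,0,-1])

```text
time_s: 4.85
tcp_pos: [0.4842, -0.0488, 0.1006]
orientation: [-80.9, 90.0, -155.6]
force: [-0.2, -0.9, -1.0]
opening: 1.003
```

```bash
python3 - <<'E'
from g import *
print(ctrl.read_state()["opening"],*goal([*B,.006],Mcol(0)))
E
```

```text
1.0027305403721427 [-0.033   0.0003  0.0022] [94.5647  0.5061  0.8162]
```

send_rows(increments=[0,0,0,40,0.5,0.8,-1,0,0,0,70,0.5,0.8,-1,0,0,0,85,0.5,0.8,-1,0,0,0,94,0.5,0.8,-1,0,0,0,94,0.5,0.8,-1])

```text
time_s: 5.48
tcp_pos: [0.4848, -0.0494, 0.0064]
orientation: [-127.3, 90.0, 158.1]
force: [-0.1, -0.4, -0.1]
opening: 0.996
```

send_rows(increments=[0,0,0,0,0,0,-0.2,0,0,0,0,0,0,0.3,0,0,0,0,0,0,1,0,0,0,0,0,0,1,0,0,0,0,0,0,1])

```text
time_s: 6.1
tcp_pos: [0.4852, -0.0496, 0.0076]
orientation: [51.9, 89.9, -22.7]
force: [-2.9, 0.7, 8.3]
opening: 0.526
```

```bash
python3 - <<'E'
from g import *
s=ctrl.read_state();print(s,*goal([*B,.006],Mcol(0)))
E
```

```text
{'time_s': 6.1, 'q': array([-19.7726,  30.528 ,  99.9229,  -0.0057,  49.4662,  54.8564]), 'joint_vel': array([ 0.092 , -0.0279,  0.1065,  0.0115,  0.0133, -0.0113]), 'joint_efforts': array([ -0.0436, -39.512 , -13.1725,   0.0824,  -0.5194,  -0.002 ]), 'tcp_pos': array([ 0.4852, -0.0496,  0.0076]), 'orientation': array([ 51.8835,  89.917 , -22.7417]), 'force': array([-2.9212,  0.7289,  8.3411]), 'wrist_torque': array([0.0656, 0.3684, 0.0299]), 'opening': 0.5264221050941373} [-0.0252  0.0513 -0.0653] [ 1.5706 -0.2549 -0.1487]
```

Gripped: opening 0.526, about 45 mm. I'll lift and look.

send_rows(increments=[0,0,0,-10,0,0,1,0,0,0,-30,0,0,1,0,0,0,-70,0,0,1,0,0,0,-120,0,0,1,0,0,0,-140,0,0,1])

```text
time_s: 6.72
tcp_pos: [0.4856, -0.0496, 0.1498]
orientation: [55.4, 89.7, -19.3]
force: [0.0, 0.6, -1.5]
opening: 0.525
```

send_rows(increments=[0,0,0,0,0,0,1])

```text
time_s: 6.85
tcp_pos: [0.4854, -0.0496, 0.1481]
orientation: [55.6, 89.8, -19.1]
force: [0.6, 0.1, -1.3]
opening: 0.523
```

```bash
python3 - <<'E'
from g import *
t,T=tool();s=ctrl.read_state();print(t,s["force"],s["time_s"],s["opening"])
im=ctrl.get_image("scene");cv2.imwrite("pics/lift_full.png",im)
k=6;u0=proj("scene",t)[0].astype(int)-[50,60]
c=cv2.resize(im[u0[1]:u0[1]+100,u0[0]:u0[0]+100],None,fx=k,fy=k,interpolation=2)
cz=-T[:,0]
th=np.linspace(0,6.28,60)
for d,col in((.022,(0,0,255)),(.031,(0,255,0)),(.038,(255,0,0))):
    P=t+cz*d+.0235*(np.cos(th)[:,None]*T[:,1]+np.sin(th)[:,None]*T[:,2])
    q=((proj("scene",P)-u0)*k).astype(int); cv2.polylines(c,[q],True,col,1)
cv2.imwrite("pics/lift.png",c); print(u0)
# for tilt goals
A=frame(yaw)
for h in(.06,.03): 
    print("h",h,*goal(m+A[:,2]*(h-.031),Mcol(25)))
E
```

```text
[ 0.4854 -0.0496  0.1481] [ 0.6088  0.1208 -1.3028] 6.85 0.5233575587743655
[216 101]
h 0.06 [-0.0251  0.0238 24.9762] [ 16.2651  91.8362 171.0267]
h 0.03 [-0.0251  0.0238 24.9762] [ 43.4596 104.5035 171.0118]
```

View pics/lift.png

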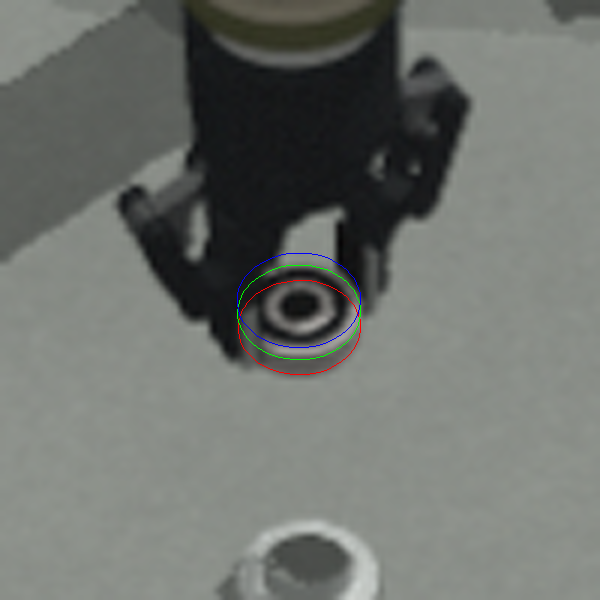

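Level and centred: bore at (299,307), bearing centre about 29 mm behind the reported TCP, as expected. I'll tilt 25° and move to a standoff on the column axis, bearing 60 mm above the mouth.

send_rows(increments=[0,0,8,-10,40,60,1,0,0,17,-5,80,120,1,0,0,25,5,91,171,1,0,0,25,14.5,91,171,1,0,0,25,14.5,91,171,1])

```text
time_s: 7.52
tcp_pos: [0.6169, -0.1897, 0.1297]
orientation: [90.5, 65.2, 15.8]
force: [-0.7, 0.5, -0.5]
opening: 0.522
```

send_rows(increments=[0,0,0,0,0,0,1,0,0,0,0,0,0,1])

```text
time_s: 7.78
tcp_pos: [0.618, -0.1889, 0.1327]
orientation: [89.9, 65.0, 15.4]
force: [1.1, -0.4, -0.3]
opening: 0.522
```

```bash
cat > look.py <<'E'
from g import *
t,T=tool();s=ctrl.read_state();A=frame(yaw)
d=.0294; b=t-T[:,0]*d
print("bearing in mouth mm",A.T@(b-m)*1000,"F col",A.T@s["force"],"t",s["time_s"],"open",s["opening"])
print("tilt err deg",R.from_matrix(T.T@Mcol(25)).as_rotvec(degrees=True),"h to axis shift(h=h)",T.T@(m+A[:,2]*((b-m)@A[:,2])-b)*1000)
if len(sys.argv)>1:
    im=ctrl.get_image("scene");cv2.imwrite("pics/full_%s.png"%sys.argv[1],im)
    k=7;u0=proj("scene",m)[0].astype(int)-[45,55]
    c=cv2.resize(im[u0[1]:u0[1]+85,u0[0]:u0[0]+100],None,fx=k,fy=k,interpolation=2)
    th=np.linspace(0,6.28,60)
    def ring(o,x,y,col): cv2.polylines(c,[((proj("scene",o+.0235*(np.cos(th)[:,None]*x+np.sin(th)[:,None]*y))-u0)*k).astype(int)],True,col,1)
    ring(b-T[:,0]*.007,T[:,1],T[:,2],(0,255,0)); ring(b+T[:,0]*.007,T[:,1],T[:,2],(0,255,255)); ring(m,A[:,0],A[:,1],(0,0,255))
    for h in(-.067,.08): pass
    q=((proj("scene",np.array([m-A[:,2]*.06,m+A[:,2]*.06]))-u0)*k).astype(int); cv2.line(c,tuple(map(int,q[0])),tuple(map(int,q[1])),(255,0,255),1)
    cv2.imwrite("pics/look_%s.png"%sys.argv[1],c)
E
python3 look.py a
```

```text
bearing in mouth mm [ 0.7086  1.1606 60.5461] F col [ 0.7614 -0.6857 -0.6361] t 7.775 open 0.5216625928559884
tilt err deg [ 0.0747 -0.0011 -0.0089] h to axis shift(h=h) [-0.0001 -0.7101  1.1597]
```

View pics/look_a.png

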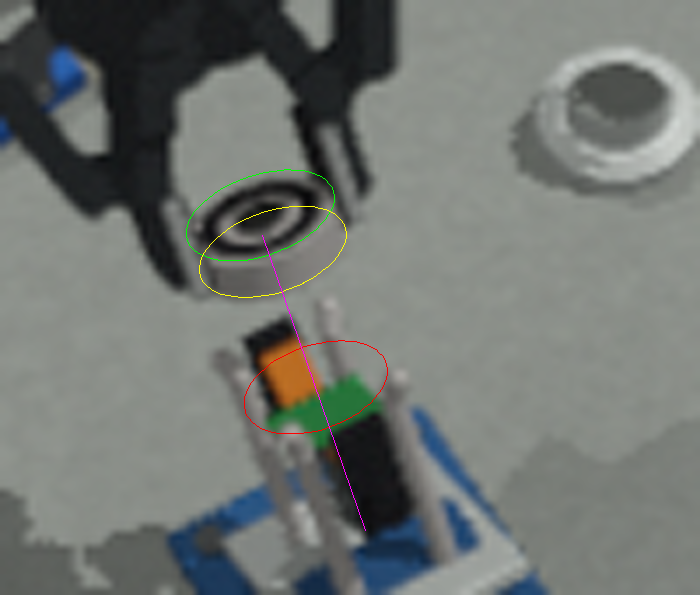

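The model overlay agrees with the picture: bearing ring on the bearing, mouth ring on the rod tops (crop px 316,387). I'll correct ~1 mm sideways and lower along the axis to the flared ends.

send_rows(increments=[0,0,0,10,-0.7,1.2,1,0,0,0,22,-0.7,1.2,1,0,0,0,34,-0.7,1.2,1,0,0,0,40,-0.7,1.2,1,0,0,0,40,-0.7,1.2,1])

```text
time_s: 8.45
tcp_pos: [0.634, -0.1868, 0.0949]
orientation: [90.1, 65.0, 15.5]
force: [0.1, -0.0, -1.2]
opening: 0.52
```

```bash
python3 look.py
```

```text
bearing in mouth mm [-0.8414 -1.1096 19.4858] F col [-0.396  -0.0336 -1.0861] t 8.45 open 0.5204927580485516
tilt err deg [-0.0334 -0.0336  0.0371] h to axis shift(h=h) [ 0.0001  0.8407 -1.1101]
```

send_rows(increments=[0,0,0,3,0.4,-0.6,1,0,0,0,6,0.4,-0.6,1,0,0,0,8,0.4,-0.6,1])

```text
time_s: 8.82
tcp_pos: [0.6375, -0.1855, 0.0884]
orientation: [90.0, 65.0, 15.4]
force: [-0.8, 0.7, -1.8]
opening: 0.521
```

```bash
python3 look.py
```

```text
bearing in mouth mm [-0.2406 -0.7131 12.0479] F col [-1.3107  0.8703 -1.3329] t 8.825 open 0.5208099595036161
tilt err deg [-0.0259  0.0177 -0.0015] h to axis shift(h=h) [-0.0002  0.2402 -0.7132]
```

send_rows(increments=[0,0,0,2,0,0,1,0,0,0,4,0,0,1,0,0,0,6,0,0,1])

```text
time_s: 9.2
tcp_pos: [0.6399, -0.1848, 0.0829]
orientation: [90.0, 65.0, 15.4]
force: [-0.2, -0.4, -2.5]
opening: 0.522
```

```bash
python3 look.py
```

```text
bearing in mouth mm [-0.2387 -0.7097  6.0154] F col [-1.3544 -0.3323 -2.1492] t 9.2 open 0.5218530644597151
tilt err deg [-0.0295  0.015  -0.0011] h to axis shift(h=h) [-0.0002  0.2384 -0.7099]
```

send_rows(increments=[0,0,0,3,0,-0.4,1,0,0,0,6,0.2,-0.5,1,0,0,0,9,0.2,-0.5,1,0,0,0,12,0.2,-0.5,1])

```text
time_s: 9.7
tcp_pos: [0.6449, -0.1831, 0.0726]
orientation: [89.9, 65.0, 15.3]
force: [-4.0, -0.1, 5.3]
opening: 0.524
```

```bash
python3 look.py
```

```text
bearing in mouth mm [ 0.2084 -0.3834 -5.5408] F col [-1.2492  0.9136  6.4842] t 9.7 open 0.5241366851901151
tilt err deg [-0.0145  0.0467 -0.0297] h to axis shift(h=h) [-0.0004 -0.2085 -0.3833]
```

send_rows(increments=[0,0,0,2,0,0,1,0,0,0,4,0,0,1,0,0,0,6,0,0,1])

```text
time_s: 10.07
tcp_pos: [0.6474, -0.1824, 0.0672]
orientation: [89.9, 65.0, 15.3]
force: [-4.6, -0.1, 5.8]
opening: 0.52
```

```bash
python3 look.py
```

```text
bearing in mouth mm [  0.2153  -0.3477 -11.5314] F col [-1.6128  1.1214  7.1058] t 10.075 open 0.5200329997127677
tilt err deg [-0.0147  0.0427 -0.0317] h to axis shift(h=h) [-0.0004 -0.2154 -0.3476]
```

On the platen spring at ~7 N. Next: feel down in small steps.

send_rows(increments=[0,0,0,1,0,0,1,0,0,0,2,0,0,1])

```text
time_s: 10.32
tcp_pos: [0.6482, -0.1822, 0.0654]
orientation: [89.9, 65.0, 15.3]
force: [-3.8, 0.3, 4.8]
opening: 0.522
```

send_rows(increments=[0,0,0,1,0,0,1,0,0,0,2,0,0,1])

```text
time_s: 10.58
tcp_pos: [0.649, -0.182, 0.0637]
orientation: [89.9, 65.0, 15.3]
force: [-4.1, -0.1, 6.6]
opening: 0.522
```

send_rows(increments=[0,0,0,1,0,0,1,0,0,0,2,0,0,1])

```text
time_s: 10.82
tcp_pos: [0.6498, -0.1818, 0.0619]
orientation: [89.9, 65.0, 15.3]
force: [-5.1, -0.3, 6.9]
opening: 0.521
```

```bash
python3 look.py
```

```text
bearing in mouth mm [  0.2175  -0.3899 -17.393 ] F col [-1.6068  1.0847  8.4171] t 10.825 open 0.5206974955891697
tilt err deg [-0.0181  0.0447 -0.0334] h to axis shift(h=h) [-0.0004 -0.2176 -0.3898]
```

send_rows(increments=[0,0,0,1,0,0,1,0,0,0,2,0,0,1])

```text
time_s: 11.08
tcp_pos: [0.6506, -0.1815, 0.0601]
orientation: [89.9, 65.0, 15.3]
force: [-5.1, -0.2, 7.1]
opening: 0.52
```

send_rows(increments=[0,0,0,1,0,0,1,0,0,0,2,0,0,1])

```text
time_s: 11.32
tcp_pos: [0.6514, -0.1813, 0.0583]
orientation: [89.9, 65.0, 15.3]
force: [-5.4, -0.7, 6.8]
opening: 0.525
```

```bash
python3 look.py
```

```text
bearing in mouth mm [  0.2132  -0.3783 -21.3091] F col [-1.958   0.7503  8.4504] t 11.325 open 0.5254454763626626
tilt err deg [-0.0164  0.045  -0.0321] h to axis shift(h=h) [-0.0004 -0.2133 -0.3782]
```

send_rows(increments=[0,0,0,1,0,0,1,0,0,0,2,0,0,1])

```text
time_s: 11.58
tcp_pos: [0.6522, -0.1811, 0.0565]
orientation: [89.9, 65.0, 15.3]
force: [-4.2, 0.7, 6.1]
opening: 0.519
```

```bash
python3 look.py
```

```text
bearing in mouth mm [  0.2248  -0.3674 -23.3388] F col [-0.9343  1.7751  7.1387] t 11.575 open 0.5191376472056176
tilt err deg [-0.0155  0.0423 -0.0336] h to axis shift(h=h) [-0.0004 -0.2249 -0.3674]
```

send_rows(increments=[0,0,0,1,0,0,1,0,0,0,2,0,0,1])

```text
time_s: 11.82
tcp_pos: [0.6529, -0.1809, 0.0551]
orientation: [89.9, 65.0, 15.3]
force: [-13.5, -1.6, 17.6]
opening: 0.52
```

send_rows(increments=[0,0,0,1,0,0,1,0,0,0,2,0,0,1])

```text
time_s: 12.08
tcp_pos: [0.653, -0.1809, 0.055]
orientation: [89.8, 65.0, 15.2]
force: [-27.8, -1.5, 33.9]
opening: 0.523
```

```bash
python3 look.py
```

```text
bearing in mouth mm [  0.3333  -0.4023 -25.0455] F col [-10.3739   5.9037  42.2453] t 12.075 open 0.5232046368335771
tilt err deg [ 0.0405  0.0666 -0.0363] h to axis shift(h=h) [-0.0007 -0.333  -0.4025]
```

send_rows(increments=[0,0,0,1,0,0,1,0,0,0,2,0,0,1])

```text
time_s: 12.32
tcp_pos: [0.6532, -0.1809, 0.0549]
orientation: [89.7, 65.0, 15.2]
force: [-42.4, -1.5, 49.0]
opening: 0.526
```

```bash
python3 look.py
```

```text
bearing in mouth mm [  0.4108  -0.4353 -25.2037] F col [-16.7127   9.8115  61.8407] t 12.325 open 0.5256305296124905
tilt err deg [ 0.0824  0.0895 -0.0458] h to axis shift(h=h) [-0.001  -0.4102 -0.4359]
```

That resistance jump is the stop, at about -25 mm. I went one step further than needed and reached 62 N. Backing off at once.

send_rows(increments=[0,0,0,-3,0,0,1,0,0,0,-4.5,0,0,1,0,0,0,-4.5,0,0,1])

```text
time_s: 12.7
tcp_pos: [0.6528, -0.181, 0.0553]
orientation: [89.9, 65.0, 15.3]
force: [-3.7, 0.2, 6.1]
opening: 0.523
```

```bash
python3 look.py
```

```text
bearing in mouth mm [  0.2328  -0.3766 -24.6639] F col [-0.617   1.202   6.9991] t 12.7 open 0.5225858111232159
tilt err deg [-0.0098  0.0499 -0.0373] h to axis shift(h=h) [-0.0005 -0.2328 -0.3765]
```

Force is back to spring level. I'll ease up 2 mm so the catch takes over, then open the fingers.

send_rows(increments=[0,0,0,-1,0,0,1,0,0,0,-2,0,0,1])

```text
time_s: 12.95
tcp_pos: [0.652, -0.1811, 0.057]
orientation: [89.9, 65.0, 15.3]
force: [-3.8, -0.3, 5.2]
opening: 0.52
```

send_rows(increments=[0,0,0,0,0,0,-0.2,0,0,0,0,0,0,-0.4,0,0,0,0,0,0,-0.4])

```text
time_s: 13.32
tcp_pos: [0.652, -0.1809, 0.0561]
orientation: [90.0, 65.0, 15.4]
force: [-0.5, 1.0, 0.1]
opening: 0.702
```

```bash
python3 look.py b
```

```text
bearing in mouth mm [ -0.0755  -0.1155 -23.6147] F col [-0.1072  1.0674  0.2017] t 13.325 open 0.701693541718636
tilt err deg [-0.029  -0.0013  0.0088] h to axis shift(h=h) [-0.      0.0755 -0.1156]
```

View pics/look_b.png

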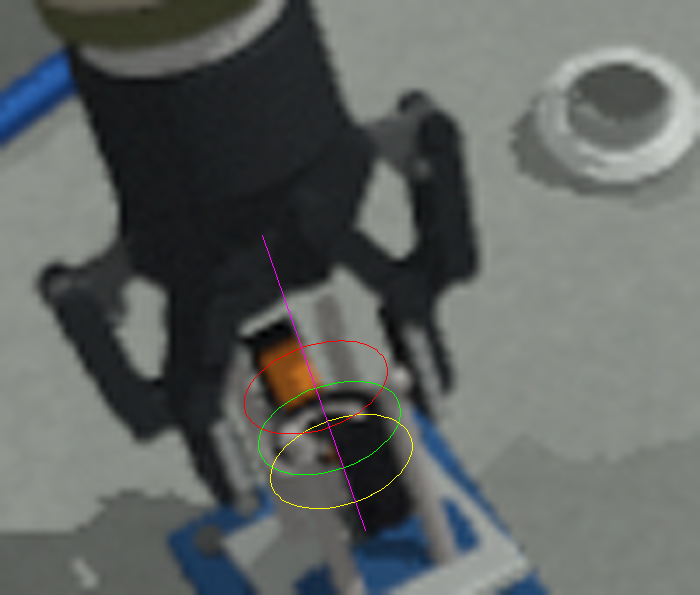

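The fingers are clear and the bearing stayed down (upper face near crop px 330,420, at the expected caught depth). I'll withdraw along the axis.

send_rows(increments=[0,0,0,-10,0,0,-0.4,0,0,0,-25,0,0,-0.4,0,0,0,-55,0,0,-0.4,0,0,0,-100,0,0,-0.4,0,0,0,-140,0,0,-0.4])

```text
time_s: 14.0
tcp_pos: [0.594, -0.197, 0.1858]
orientation: [89.8, 65.0, 15.2]
force: [-0.1, 0.1, 0.9]
opening: 0.699
```

send_rows(increments=[0,0,0,-20,-60,0,-0.4,0,0,0,-20,-80,0,-0.4,0,0,0,-20,-80,0,-0.4,0,0,0,-20,-80,0,-0.4])

```text
time_s: 14.5
tcp_pos: [0.5175, -0.2183, 0.1684]
orientation: [89.8, 65.0, 15.2]
force: [-0.2, 0.4, 0.6]
opening: 0.7
```

```bash
python3 look.py c; python3 - <<'E'
from g import *
A=frame(yaw);c=cv2.imread("pics/look_c.png")
im=cv2.imread("pics/full_c.png");u0=proj("scene",m)[0].astype(int)-[45,55];k=7
c=cv2.resize(im[u0[1]:u0[1]+85,u0[0]:u0[0]+100],None,fx=k,fy=k,interpolation=2)
th=np.linspace(0,6.28,60)
o=m-A[:,2]*.015
cv2.polylines(c,[((proj("scene",o+.0235*(np.cos(th)[:,None]*A[:,0]+np.sin(th)[:,None]*A[:,1]))-u0)*k).astype(int)],True,(0,255,0),1)
cv2.imwrite("pics/end.png",c)
t=ctrl.get_image("top")
h=cv2.cvtColor(t,cv2.COLOR_BGR2HSV);y=cv2.inRange(h,(24,150,100),(34,255,255));print("flag",cv2.connectedComponentsWithStats(y)[3])
E
```

```text
bearing in mouth mm [-79.1739  -0.4268 137.1824] F col [0.2344 0.4759 0.5833] t 14.5 open 0.7003051413789944
tilt err deg [ 0.0005  0.0752 -0.0489] h to axis shift(h=h) [ 0.067  79.1738 -0.4261]
flag [[279.4966 209.5255]
 [288.6591 141.2955]]
```

View pics/end.png

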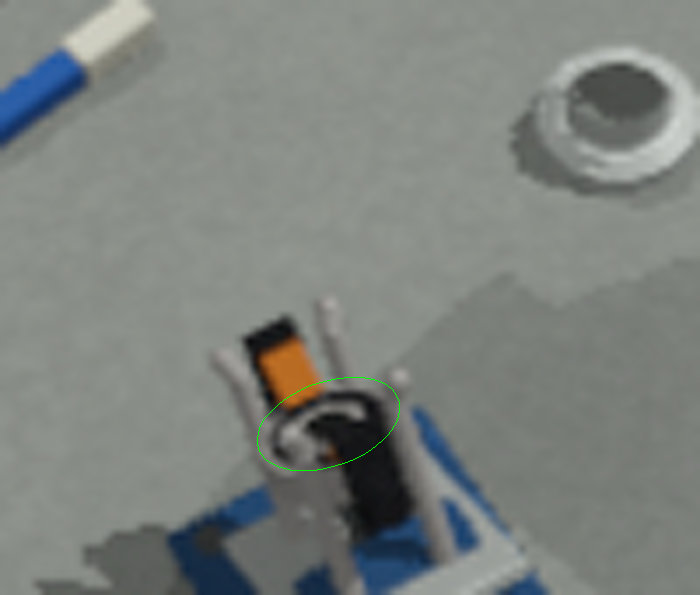

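The bearing sits square on the expected ring (crop px 328,424, upper face ~15 mm below the mouth) with the arm well clear. The flag is at the same pixels as before. Handing in.

```bash
python3 -c "
from rig import ctrl
print(ctrl.finish_job())"
```

```text
the job is handed in; nothing more can be done
None
```

The black-sealed bearing is caught in the right-hand magazine, the one the flag leans to, and I handed the job in at about 14.5 s. The hand-in gives no verdict.

**Last checks:** With the arm well clear, the last picture shows the bearing square on the column axis, its upper face about 15 mm below the mouth and its centre about 22 mm below. The flag has not moved in the images. I did not look again at the left magazine or the bystanders, but the arm did not work near them.

**What went wrong or disagreed:**
- **First grasp missed:** The fingers shut on top of the bearing and pressed it with about 17 N, but it did not move. The real fingertips looked about 12 mm short of the reported TCP when shut, and about 24 mm when open. I went lower by that amount and the second grasp held.
- **Stop pressed too hard:** I felt the stop about 25 mm below the mouth but did not halt at the first jump. Two more small steps took the force to 62–67 N, under the 90 N limit, before I backed off. That is more than the gentle touch you asked for.
- **Catch snap unclear:** The force readings vary by about 1 N, so I did not clearly feel the snap. I take the bearing as caught because I reached the stop and because the bearing stayed down after the fingers opened.

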